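Set the plaster vibrator to its high stage and start it

TASK

Run the plaster vibrator on high for the stone model standing on its table: with the fingertips push the orange slide lever from off, past the first click stop, all the way to the second stop at the two red dots, without pinching it. Only when the lever is fully there, press the green start button fully down and let it come back up. Grasp and lift nothing, and leave the stone models and the jar where they stand.

Things in the scene. Friction and masses are not known exactly. Their poses are not given: they have to be found in the camera images.
- vibrator: Plaster vibrator, fixed to the bench, 200 x 240 mm (its x, y). Front: flat white control deck, top 42 mm above the bench, x = -100 to -22 mm; behind it a blue rear, 51 mm high, with a round rubber table (radius 55 mm, centre x = +36, y = 0, top 64 mm up). Origin: centre of the underside, z up, x to the machine's back, y to its left as seen from the deck. Yaw -0.75 to 0.1.
- lever_knob (a point): Centre of the orange lever knob, 63 mm above the bench. Upright block, 28 (machine x) x 20 (machine y) x 24 mm high, 51 to 75 mm above the bench (9 mm clear of the deck), in a slot along machine y at machine x = -70 mm. Moves with the lever; axes are the machine's. Free deck on both sides for a finger. Fingers pressing on its -y and +y halves at once count as a pinch.
- speed_lever (a joint): Lever travel along machine +y, m: 0 = off (black bar; knob at machine y = -80 mm), about 0.030 = first click stop (one red dot), 0.060 = second stop (two red dots, y = -20 mm), a hard end stop. Starts at 0 to 0.004. Spring detents peak at 0.015 and 0.047: about 6 N gets it over each, a little more with speed; let go part-way it snaps away from them (first stop: 0.028 to 0.034).
- start_button_top (a point): Middle of the top of the round green start button, 64 mm above the bench when up, at machine x = -70 mm, y = +72 mm, on the control deck; 30 mm across, in a black round housing 46 mm across whose top is 54 mm above the bench. Goes down with the button. It is pressed straight down.
- start_button (a joint): Press depth of the start button in m: 0 = up, 0.006 = fully down. It springs back up when let go; fully down takes about 5 N. Pressed counts from 0.004, up is below 0.0015.
- model_on_table: Cream stone dental model, 58 x 65 x 33 mm, loose, standing upright near the middle of the rubber table (its top about 97 mm above the bench). Origin: centre of its underside. To be left alone.
- spare_model: Pale grey stone dental model, 58 x 65 x 33 mm, loose on the bench right beside the machine, on its -y side. Origin: centre of its underside. To be left alone.
- jar: White powder jar with a blue lid, 51 mm across, 60 mm high, loose on the bench beside the machine, on its +y side. Origin: centre of its underside. To be left alone.

How it is judged:
On the way, in this order (a step that is already met when the one before it is completed fails the run):
1. the lever stands at its second stop (value of joint speed_lever above 0.056 m), for 0.2 s.
2. the start button is pressed down (value of joint start_button above 0.004 m), for 0.1 s.
3. the start button has come back up (value of joint start_button below 0.0015 m), for 0.1 s.
At the end, for the whole second after the job is handed in: The lever is within 4 mm of its second stop (60 mm of travel), the start button has been pressed after that and is up again, and the two stone models and the jar are within 15 mm of where they stood (value of joint speed_lever above 0.056 m and value of joint start_button below 0.0015 m and distance of each of model_on_table, spare_model, jar from where it was at the start of the episode below 0.015 m); the robot touches nothing.
It fails at once if the start button is pressed before the lever is at its second stop, or the lever is moved back off it while the button is down (value of joint start_button above 0.003 m and value of joint speed_lever below 0.054 m).
It fails at once if the lever is pinched: fingers press on both of its halves at once (contact force between the fingers and speed_lever_c1 above 2 N and contact force between the fingers and speed_lever_c2 above 2 N).
It fails at once if a stone model or the jar is lifted, pushed away or knocked over (distance of any of model_on_table, spare_model, jar from where it was at the start of the episode above 0.02 m or angle between any of model_on_table, spare_model, jar's own z axis and vertical above 0.5 rad).
It also fails if it takes over 35 s, if anything falls off the work surface, if the arm or the gripper's body presses on something with over 40 N, if the wrist force passes 120 N, or if a joint passes its speed limit or range.

ROBOT

A 6-joint arm with a two-finger parallel gripper is mounted at the origin on a cart in front of the work surface, level with it; the furniture and walls round the work are solid. World frame = base frame: x ahead of the robot, y to its left, z up, the work surface at z = 0. Lengths are in m, angles in rad, forces in N, time in s.
With the tool pointing down it reaches from about 0.25 to 0.775 m from the base axis. Payload 4 kg.
Tool frame: the origin (TCP) lies on the centre line of the jaws, within the pads' length; the fingertips stand 14 mm ahead of it and the grasp point (between the pads) lies 5 mm behind it (robot.tcp_to_tips is the distance from the TCP to the fingertips, in m); z points along the fingers, y is the line along which they close (so a half turn about z gives the same grasp; the last joint's range is limited). The gripper opens to 94 mm and grips with 3 to 60 N. Pads are 16 mm wide; open, the fingers measure 119 mm over their backs; the gripper's body (75 mm by 177 mm) begins 78 mm behind the grasp point.
Start: joints at [-1.232, 0.087, 1.371, -0, 1.684, -0.103], TCP at [0.235, -0.497, 0.22] pointing down, gripper open.
Joint ranges: [-3.1, 3.1], [-0.76, 2.03], [0.27, 2.55], [-1.08, 4.22], [0.17, 2.65], [-2.57, 2.57]. Speed limits (rad/s): [2.79, 2.79, 3.14, 3.14, 3.14, 3.14].

INTERFACE

Orientations are given as [roll, pitch, yaw] about the fixed x, y, z axes, in that order (R = Rz(yaw) Ry(pitch) Rx(roll)).
In Python, from bench import robot gives the robot as it stands.
- The arm moves only by the tool carry_out, never from a script. Its argument "increments" is a list of rows, each a list of 3 entries, a list of its own where there are three numbers: the closure in counts, from 0 (fully open) to 255 (shut), then the shift along the tool's x, y, z in mm, then the turn about the tool's z in degrees. In form: [[fingers, [dx, dy, dz], twist], ...]. A call has 1 to 8 rows; each row shifts and turns the commanded pose from where the row before left it, along the tool's axes as they then stand; what a row does not reach is not made up. A row lasts 1/10 s, in which the tool goes at most 50 mm and 8.59 degrees, less where a joint would pass 70% of its speed; a pose out of reach is approached as far as the arm can. A call with a gripper value outside its range is refused whole. The fingers move at their own pace and stop on an object; the grip force is fixed at half the most. Time passes only in rows, so rows that do not move let the fingers close. It gives the time, the measured TCP pose, the force, the opening and the grip force at its end, in the units of the state.
- robot.get_obs(): the state, without advancing time (a new reading comes with each control period).
- robot.snapshot(name): name is "scene" or "top"; returns the picture (480x640x3 uint8, blue, green, red); there is no depth.
- robot.get_calibration(name): a dict with "vfov" (degrees; the focal length in pixels is half the picture's height over the tangent of half this angle, whatever the lens; pixels are square), "cx", "cy" (the principal point, pixels), "k1" (the pictures are not rectified: a ray, as slopes to the right and down, at radius r is drawn at 1 + k1 r^2 times it, then the intrinsics apply), "T" (4x4, takes a point from camera to world coordinates). Camera axes: x right, y down, z forward; pixel columns grow to the right and rows downward; lengths in m; the calibration is good to about 2 mm. A picture is of the moment at which its call begins. get_calibration takes no time and is no camera call.
- robot.close_job(): hands the job in; it is judged then, once.
The state is a dict: "time": time; "joint_positions": joint angles; "qvel": joint speeds; "joint_torque": joint torques, N m; "tool_pos": TCP position; "ee_rot": TCP orientation; "wrist_force": force on the tool from outside, world axes, zero at the start; "wrist_torque": the same for the moment, N m; "width": finger opening in m; "finger_force": force on a finger pad.
Only numpy, scipy, OpenCV 4.12 (cv2) and the standard library are available. Lean on these libraries where they do the work, as an engineer would, in place of code of your own. Each camera call takes 0.05 s, during which the arm holds its last target. There are 200 camera calls.

## Working session

There is one attempt and no reset: what is moved stays moved. The work goes in short steps, Python scripts to look and compute and a tool call to move; the robot and the scene stay as the last step left them, time stands still between calls to the robot, and variables do not carry over. Pictures are saved under pics/ and viewed, at most 10 in all, crops included, and the job is handed in when it is done.

Besides the shell and the picture viewer there is one more tool, called after "Call:" by a JSON object that holds its "api" and its "payload". carry_out: Moves the arm, as the interface text tells. Its arguments: {"type":"object","properties":{"increments":{"type":"array","items":{"type":"array"}}},"required":["increments"]}

```bash
mkdir -p pics; python3 - <<'E'
from bench import robot
import cv2
for n in ("top","scene"):
    cv2.imwrite(f"pics/{n}0.png",robot.snapshot(n)); print(robot.get_calibration(n))
o=robot.get_obs(); print(o)
E
```

```text
{'vfov': 43.236992940934655, 'cx': 316.79832012843366, 'cy': 242.9127666792905, 'k1': 0.06871217364331711, 'T': array([[-0.00967226, -0.99772767,  0.06667784,  0.52362874],
       [-0.99986403,  0.00875927, -0.01397132, -0.20200779],
       [ 0.01335553, -0.06680391, -0.99767673,  1.00364668],
       [ 0.        ,  0.        ,  0.        ,  1.        ]])}
{'vfov': 55.28607575807959, 'cx': 312.5214342289567, 'cy': 240.2788163987545, 'k1': 0.006720792609404124, 'T': array([[ 0.88187038, -0.21240973,  0.42093554,  0.20533504],
       [-0.4714142 , -0.413431  ,  0.77900158, -0.89383162],
       [ 0.00856028, -0.88541342, -0.46472552,  0.45735658],
       [ 0.        ,  0.        ,  0.        ,  1.        ]])}
{'time': 0.1, 'joint_positions': array([-1.23211123e+00,  8.78852776e-02,  1.37209529e+00, -3.88403169e-05,
        1.68360701e+00, -1.03064845e-01]), 'qvel': array([-0.00164747, -0.00124198, -0.00417917, -0.00063756,  0.00054658,
       -0.00131437]), 'joint_torque': array([ 2.93147612e-03, -3.41250122e+01, -3.03302836e+01,  7.20701879e-02,
        3.03769705e-02, -9.08880565e-05]), 'tool_pos': array([ 0.23498166, -0.49675637,  0.21842289]), 'ee_rot': array([-3.13960435e+00, -1.66845178e-04,  4.41745442e-01]), 'wrist_force': array([0.37372239, 0.13850382, 0.18829151]), 'wrist_torque': array([-0.01113346,  0.01723992, -0.02351075]), 'finger_force': 0.0, 'width': 0.09388564647264876}
```

View pics/top0.png

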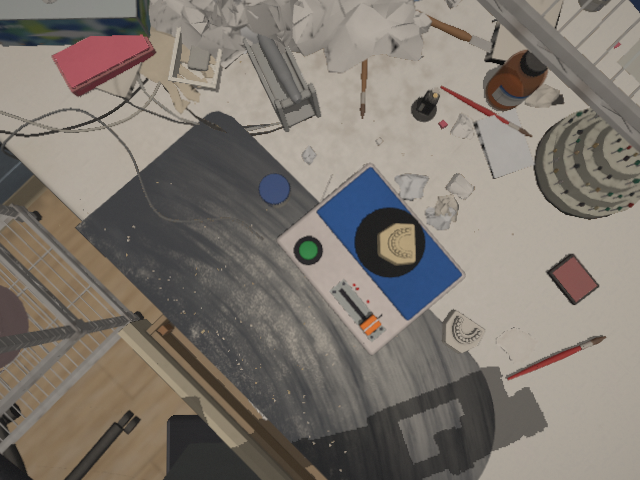

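View pics/scene0.png

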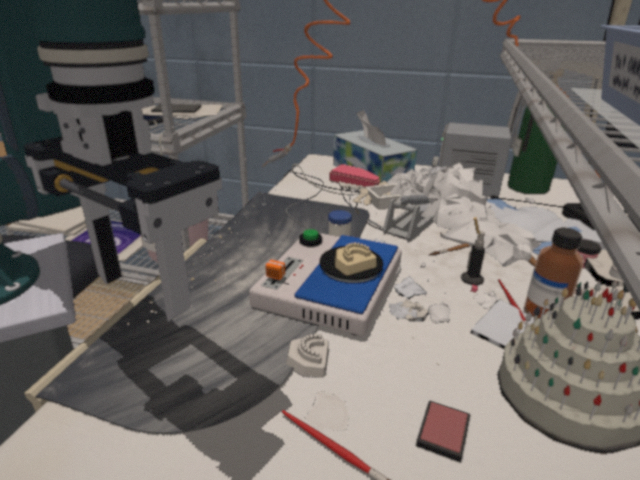

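The top view shows the knob near (372,325), the button near (308,250), and machine corners at about (279,239), (373,353), (464,273) and (370,164). I'll enlarge it to get better readings.

```bash
cat > h.py <<'E'
import numpy as np, cv2
from bench import robot
def ray(n,u,v):
    c=robot.get_calibration(n); f=240/np.tan(np.radians(c["vfov"])/2)
    d=np.array([(u-c["cx"])/f,(v-c["cy"])/f]); s=d.copy()
    for _ in range(30): s=d/(1+c["k1"]*(s@s))
    return c["T"][:3,3], c["T"][:3,:3]@np.array([*s,1])
def at(n,u,v,z):
    o,d=ray(n,u,v); return (o+d*(z-o[2])/d[2])
def crop(n,src,x,y,w,h,k,out):
    cv2.imwrite(out,cv2.resize(src[y:y+h,x:x+w],None,fx=k,fy=k,interpolation=cv2.INTER_CUBIC))
E
python3 - <<'E'
import cv2,numpy as np
from h import *
im=cv2.imread("pics/top0.png"); crop("top",im,270,225,130,135,4.4,"pics/c1.png")
hsv=cv2.cvtColor(im,cv2.COLOR_BGR2HSV)
for nm,lo,hi in(("green",(45,100,60),(75,255,255)),("orange",(8,150,150),(18,255,255)),("blue",(100,150,80),(120,255,255))):
    m=cv2.inRange(hsv,lo,hi); n,_,st,ce=cv2.connectedComponentsWithStats(m)
    for i in range(1,n):
        if st[i,4]>60 and 230<ce[i,0]<480 and ce[i,1]>150: print(nm,st[i],ce[i])
z=.042
for p in((279,239),(373,353)): print(at("top",*p,z))
E
```

```text
green [299 241  19  19 288] [307.88888889 249.82638889]
orange [361 315  16  15  88] [368.05681818 321.90909091]
orange [365 321  16  14  85] [372.72941176 327.78823529]
blue [ 318  168  143  151 5961] [388.23435665 243.77386345]
[ 0.59466352 -0.15541163  0.042     ]
[ 0.41390859 -0.30203979  0.042     ]
```

View pics/c1.png

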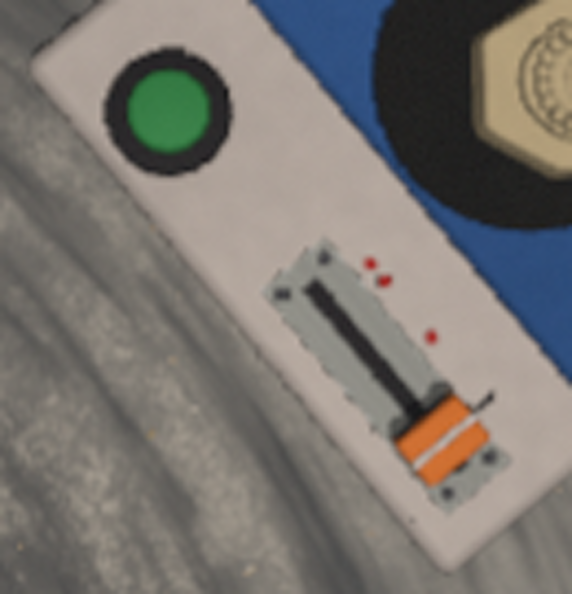

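The crop shows the knob top's centre near full-image (370.4,325.2) and the button at (307.9,249.8). The free deck is at the knob's lower right. Next step is the geometry, cross-checked in the scene view.

```bash
python3 - <<'E'
from h import *
b=at("top",307.9,249.8,.064); k=at("top",370.4,325.2,.075)
d=(b-k)[:2]; L=np.hypot(*d); u=d/L; print("b",b,"k",k,"L",L,"yaw",np.arctan2(-u[0],u[1]), "tool yaw",np.arctan2(u[1],u[0]))
im=cv2.imread("pics/scene0.png"); hsv=cv2.cvtColor(im,cv2.COLOR_BGR2HSV)
T=robot.get_calibration("scene");f=240/np.tan(np.radians(T["vfov"])/2)
for nm,p in(("b",b),("k",np.array([*k[:2],.063]))):
    q=T["T"][:3,:3].T@(p-T["T"][:3,3]); print(nm,q[:2]/q[2]*f+[T["cx"],T["cy"]])
for lo,hi in(((45,80,40),(75,255,255)),((5,150,120),(20,255,255))):
    m=cv2.inRange(hsv[220:290,250:340],lo,hi); x,y,w,h=cv2.boundingRect(m); print(x+250,y+220,w,h)
start=k[:2]-u*(.010+.022)   # tool centre: knob half 10 + finger half 8 + gap
o=robot.get_obs(); ty=o["ee_rot"][2]
X=np.array([np.cos(ty),np.sin(ty)]);Y=np.array([np.sin(ty),-np.cos(ty)])
dd=start-o["tool_pos"][:2]; print("start",start,"tool shift mm",dd@X*1e3,dd@Y*1e3,"twist",-np.degrees(np.arctan2(u[1],u[0])-ty))
E
```

```text
b [ 0.57582558 -0.20123684  0.064     ] k [ 0.45944301 -0.29539567  0.075     ] L 0.1497023335697826 yaw -0.8905639380828138 tool yaw 0.6802323887120829
b [310.88232156 231.53821474]
k [275.32699186 269.22517165]
302 229 17 12
266 260 18 12
start [ 0.43456536 -0.31552283] tool shift mm 257.90563020716604 -78.51073762930605 twist -13.664295516904065
```

The estimated yaw of -0.89 is outside the stated range (-0.75 to 0.1), and the scene view disagrees by about 3 px. I'll check this before moving.

```bash
python3 - <<'E'
from h import *
im=cv2.imread("pics/scene0.png"); crop("scene",im,245,205,170,130,4.4,"pics/c2.png")
im=cv2.imread("pics/top0.png"); crop("scene",im,265,155,210,205,2.9,"pics/c3.png")
E
```

```text
(no output)
```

View pics/c2.png

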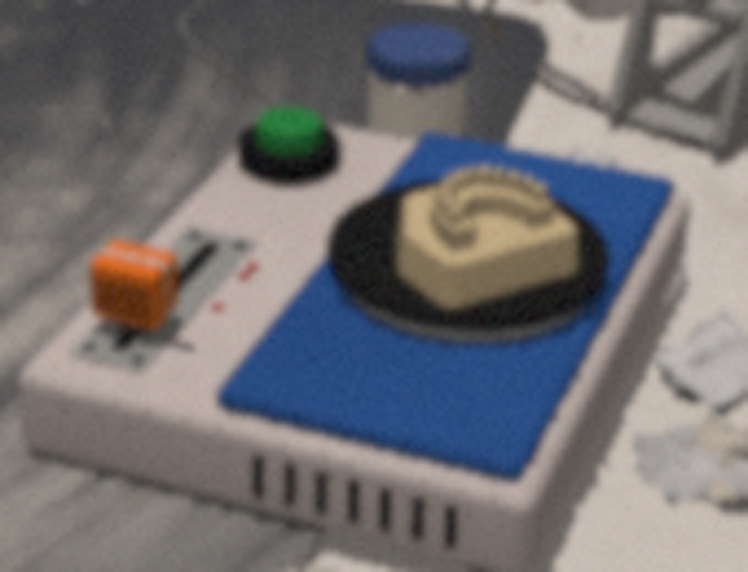

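View pics/c3.png

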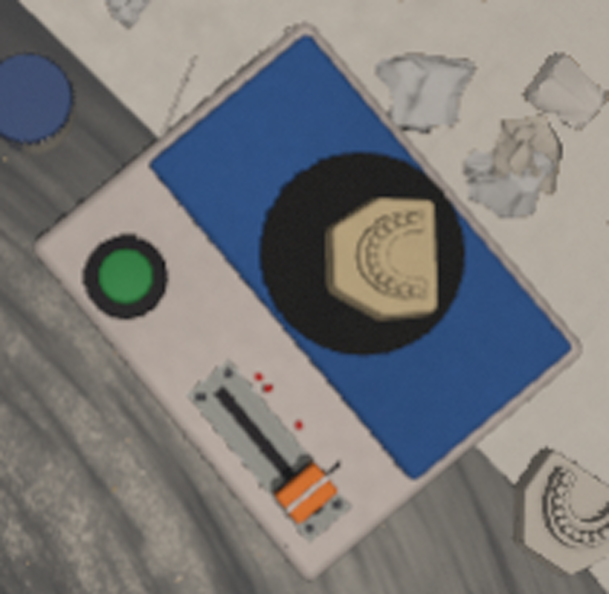

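Scene crop: button top at (310.9,233.4), knob centre at (275.2,270.0), disc centre near (351.4,262.5). Top crop: disc centre near (389.8,242.2). Now a joint fit of these.

```bash
python3 - <<'E'
from h import *
from scipy.optimize import least_squares
def proj(n,p):
    c=robot.get_calibration(n);f=240/np.tan(np.radians(c["vfov"])/2)
    q=c["T"][:3,:3].T@(p-c["T"][:3,3]);s=q[:2]/q[2];return s*(1+c["k1"]*s@s)*f+[c["cx"],c["cy"]]
obs=[("top",(307.9,249.8),"b"),("top",(370.4,325.2),"kt"),("top",(389.8,242.2),"d"),("scene",(310.9,233.4),"b"),("scene",(275.2,270.),"k"),("scene",(351.4,262.),"d")]
def pts(v):
    x,y,a,q=v; R=np.array([[np.cos(a),-np.sin(a)],[np.sin(a),np.cos(a)]])
    w=lambda mx,my,z:np.array([*(R@[mx,my]+[x,y]),z])
    return dict(b=w(-.07,.072,.064),kt=w(-.07,-.08+q,.075),k=w(-.07,-.08+q,.063),d=w(.036,0,.064))
fun=lambda v:np.concatenate([proj(n,pts(v)[k])-p for n,p,k in obs])
r=least_squares(fun,[.55,-.29,-.8,.002]); print(r.x,fun(r.x).round(1)); print(pts(r.x))
E
```

```text
[ 0.56332554 -0.30175697 -0.89222775  0.00266318] [ 0.5  0.2  0.3  0.2  0.6  0.4  0.  -1.6  0.1 -0.6 -0.  -1.7]
{'b': array([ 0.57543797, -0.20207102,  0.064     ]), 'kt': array([ 0.45918344, -0.29580666,  0.075     ]), 'k': array([ 0.45918344, -0.29580666,  0.063     ]), 'd': array([ 0.585922  , -0.32978196,  0.064     ])}
```

The fit is consistent, with residuals under 2 px, so I'm using yaw -0.892. Moving above the deck on the off side of the knob with the fingers shut.

Call:
{"api": "carry_out", "payload": {"increments": [[255,[42,-13,0],0],[255,[42,-13,0],0],[255,[42,-13,0],0],[255,[42,-13,0],0],[255,[42,-13,0],0],[255,[42,-13,0],0],[255,[0,0,0],-6.8],[255,[0,0,0],-6.8]]}}

```text
time: 0.9
tool_pos: [0.4305, -0.3174, 0.2188]
ee_rot: [-3.14, 0.0, 0.687]
wrist_force: [0.1, -0.1, 0.4]
width: 0.0332
finger_force: 0.0
```

```bash
cat >> h.py <<'E'
u=np.array([np.cos(.6786),np.sin(.6786)]); K=np.array([.4592,-.2958]); B=np.array([.5754,-.2021])
def rel(p):
    o=robot.get_obs(); ty=o["ee_rot"][2]; X=np.array([np.cos(ty),np.sin(ty)]);Y=np.array([np.sin(ty),-np.cos(ty)])
    d=p-o["tool_pos"][:2]; print("t",o["time"],"shift",(d@X*1e3).round(1),(d@Y*1e3).round(1),"z",o["tool_pos"][2].round(4),"yaw",ty.round(4),"w",o["width"],"F",o["wrist_force"].round(1), o["qvel"].round(2))
E
python3 -c "
from h import *
rel(K-u*.032)"
```

```text
t 0.9 shift 3.8 1.2 z 0.2188 yaw 0.6873 w 0.033199948207796454 F [ 0.1 -0.1  0.4] [-0.03 -0.    0.   -0.   -0.   -1.18]
```

Call:
{"api": "carry_out", "payload": {"increments": [[255,[0,1,30],0],[255,[0,0,40],0],[255,[0,0,40],0],[255,[0,0,25],0],[255,[0,0,13],0],[255,[0,0,0],0],[255,[0,0,0],0]]}}

```text
time: 1.6
tool_pos: [0.4308, -0.3203, 0.0726]
ee_rot: [3.14, -0.0, 0.679]
wrist_force: [0.6, 0.1, -0.2]
width: 0.0005
finger_force: 0.0
```

```bash
python3 - <<'E'
from h import *
rel(K-u*.018)
a=robot.snapshot("scene");b=robot.snapshot("top")
crop("",a,220,140,180,170,3.2,"pics/a.png");crop("",b,280,230,180,170,3.2,"pics/b.png")
cv2.imwrite("pics/ab.png",cv2.resize(cv2.hconcat([cv2.imread("pics/a.png"),cv2.imread("pics/b.png")]),(800,378)))
E
```

```text
t 1.6 shift 19.4 -1.2 z 0.0726 yaw 0.6792 w 0.0004846605524958888 F [ 0.6  0.1 -0.2] [-0.   -0.02 -0.02 -0.   -0.   -0.  ]
```

View pics/ab.png

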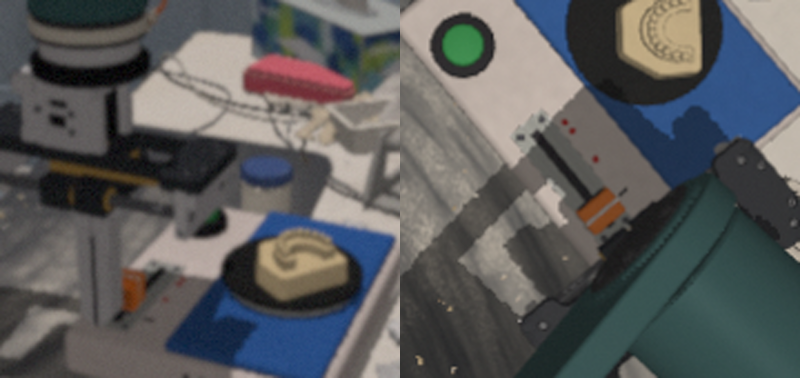

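The fingers are shut and just behind the knob on its off side. Pushing along tool +x.

Call:
{"api": "carry_out", "payload": {"increments": [[255,[10,-1,0],0],[255,[8,0,0],0],[255,[8,0,0],0],[255,[8,0,0],0],[255,[8,0,0],0],[255,[8,0,0],0],[255,[8,0,0],0],[255,[8,0,0],0]]}}

```text
time: 2.5
tool_pos: [0.4781, -0.2806, 0.0728]
ee_rot: [3.14, 0.011, 0.679]
wrist_force: [-10.6, -6.7, 6.2]
width: 0.0002
finger_force: 6.2
```

```bash
python3 -c "
from h import *
rel(K+u*(.0573-.018))"
```

```text
t 2.5 shift 15.0 -0.0 z 0.0728 yaw 0.679 w 0.00018371977792501102 F [-10.6  -6.7   6.2] [ 0.14  0.06 -0.07  0.03  0.    0.14]
```

Call:
{"api": "carry_out", "payload": {"increments": [[255,[6,0,0],0],[255,[5,0,0],0],[255,[4,0,0],0],[255,[2,0,0],0],[255,[0,0,0],0],[255,[0,0,0],0]]}}

```text
time: 3.1
tool_pos: [0.4898, -0.2711, 0.0725]
ee_rot: [3.141, 0.014, 0.678]
wrist_force: [-15.5, -10.2, 7.2]
width: 0.0006
finger_force: 9.3
```

```bash
python3 -c "
from h import *
rel(K+u*(.0573-.018))"
```

```text
t 3.1 shift -0.0 0.1 z 0.0725 yaw 0.6783 w 0.0006023443011500268 F [-15.5 -10.2   7.2] [-0. -0.  0.  0. -0.  0.]
```

Call:
{"api": "carry_out", "payload": {"increments": [[255,[2,0,0],0],[255,[1,0,0],0],[255,[0,0,0],0]]}}

```text
time: 3.4
tool_pos: [0.4899, -0.2709, 0.0726]
ee_rot: [3.142, 0.019, 0.678]
wrist_force: [-20.3, -14.2, 9.4]
width: 0.0004
finger_force: 12.6
```

Call:
{"api": "carry_out", "payload": {"increments": [[255,[-10,0,0],0],[255,[-12,0,0],0],[255,[0,0,-30],0],[255,[0,0,-20],0],[255,[0,0,0],0]]}}

```text
time: 3.9
tool_pos: [0.4818, -0.2793, 0.1248]
ee_rot: [3.135, -0.003, 0.68]
wrist_force: [-0.1, -0.4, 0.8]
width: 0.0006
finger_force: 0.0
```

```bash
python3 - <<'E'
from h import *
rel(B)
a=robot.snapshot("scene");b=robot.snapshot("top")
crop("",a,220,140,180,170,3.2,"pics/a.png");crop("",b,280,230,180,170,3.2,"pics/b.png")
cv2.imwrite("pics/ab2.png",cv2.resize(cv2.hconcat([cv2.imread("pics/a.png"),cv2.imread("pics/b.png")]),(800,378)))
E
```

```text
t 3.9 shift 121.4 -1.2 z 0.1248 yaw 0.6799 w 0.00060718200386163 F [-0.1 -0.4  0.8] [-0.    0.03  0.06 -0.01 -0.03  0.  ]
```

View pics/ab2.png

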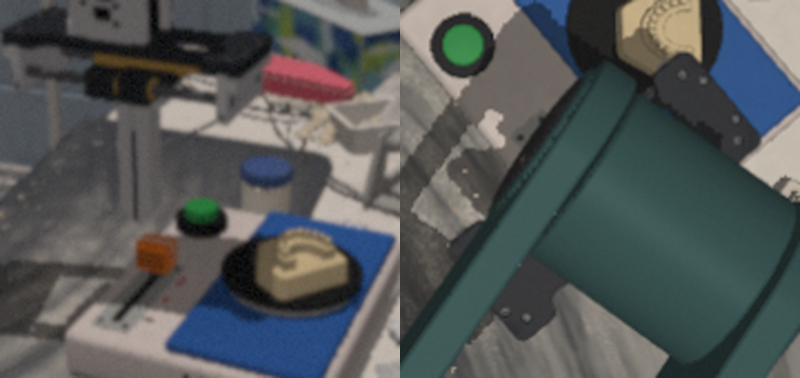

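The knob now stands at the two-dot end: the force rose there with no further motion, so this is the hard stop. Moving over the button.

Call:
{"api": "carry_out", "payload": {"increments": [[255,[30,-1,0],0],[255,[40,0,0],0],[255,[35,0,0],0],[255,[16,0,0],0],[255,[0,0,0],0],[255,[0,0,0],0]]}}

```text
time: 4.6
tool_pos: [0.5719, -0.2022, 0.1203]
ee_rot: [-3.14, 0.002, 0.679]
wrist_force: [-0.6, -0.3, -0.5]
width: 0.0002
finger_force: 0.0
```

```bash
python3 - <<'E'
from h import *
rel(B)
def proj(n,p):
    c=robot.get_calibration(n);f=240/np.tan(np.radians(c["vfov"])/2)
    q=c["T"][:3,:3].T@(p-c["T"][:3,3]);s=q[:2]/q[2];return s*f+[c["cx"],c["cy"]]
im=robot.snapshot("scene")
m=cv2.inRange(cv2.cvtColor(im,cv2.COLOR_BGR2HSV)[220:290,250:340],(5,150,100),(20,255,255));x,y,w,h=cv2.boundingRect(m)
print("knob seen",x+250+w/2,y+220+h/2)
for q in(0,.03,.055,.06): print(q,proj("scene",np.array([*(B-u*(.152-q)),.063])))
E
```

```text
t 4.6 shift 2.7 2.1 z 0.1203 yaw 0.6794 w 0.0002152505532414686 F [-0.6 -0.3 -0.5] [-0.02 -0.01  0.    0.    0.    0.  ]
knob seen 290.0 254.0
0 [274.53332761 270.16413127]
0.03 [282.62840865 261.71865417]
0.055 [288.99493457 255.0765528 ]
0.06 [290.22937955 253.78867479]
```

The knob's pixel position matches 60 mm of travel. Pressing the button now.

Call:
{"api": "carry_out", "payload": {"increments": [[255,[3,2,20],0],[255,[0,0,15],0],[255,[0,0,6],0],[255,[0,0,5],0],[255,[0,0,3],0],[255,[0,0,2],0],[255,[0,0,0],0]]}}

```text
time: 5.35
tool_pos: [0.5762, -0.2021, 0.0723]
ee_rot: [3.141, 0.001, 0.679]
wrist_force: [-4.9, 0.8, 6.6]
width: 0.0004
finger_force: 3.1
```

Call:
{"api": "carry_out", "payload": {"increments": [[255,[0,0,2],0],[255,[0,0,1],0],[255,[0,0,0],0],[255,[0,0,0],0]]}}

```text
time: 5.75
tool_pos: [0.5763, -0.2022, 0.0721]
ee_rot: [3.14, 0.001, 0.679]
wrist_force: [-9.5, 2.6, 14.9]
width: 0.0004
finger_force: 7.7
```

The force doubled with no more travel, so the button is fully down. Releasing.

Call:
{"api": "carry_out", "payload": {"increments": [[255,[0,0,-10],0],[255,[0,0,-30],0],[255,[0,0,-40],0],[255,[0,0,-40],0],[255,[0,0,0],0],[255,[0,0,0],0],[255,[0,0,0],0]]}}

```text
time: 6.45
tool_pos: [0.5761, -0.2013, 0.1858]
ee_rot: [-3.14, 0.001, 0.679]
wrist_force: [0.2, -0.6, -0.6]
width: 0.0005
finger_force: 0.0
```

```bash
python3 - <<'E'
from h import *
rel(B)
a=robot.snapshot("scene");crop("",a,220,140,180,170,3.2,"pics/end.png")
E
```

```text
t 6.45 shift -1.0 0.1 z 0.1858 yaw 0.6792 w 0.0004622683089176151 F [ 0.2 -0.6 -0.6] [ 0.    0.01  0.02 -0.    0.    0.  ]
```

View pics/end.png

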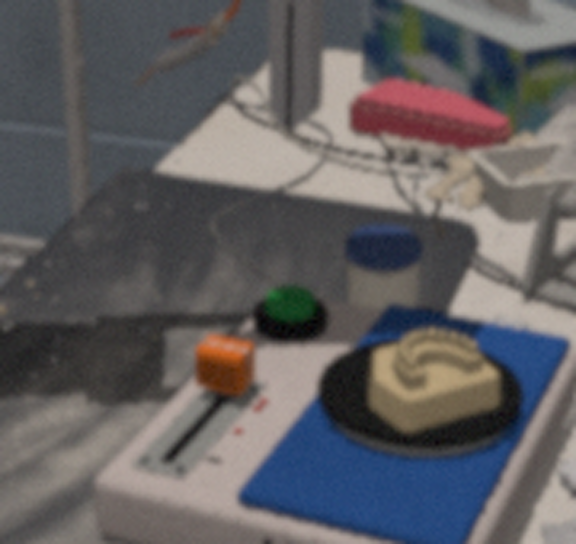

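The picture shows the lever knob at the two dots (crop 226,364), the button back up (292,302), and the model and jar in place, with the gripper clear.

```bash
python3 -c "
from bench import robot
print(robot.close_job())"
```

```text
the job is handed in; nothing more can be done
None
```

The job is handed in with no verdict returned: the lever stands at its second stop (about 60 mm), the button was then pressed fully down and came back up, the table model and jar look undisturbed (the spare model was not in the last picture), and the gripper is clear.

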